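# Load the scraper in the slide block and start its clamp bolt

### The arm

A 6-joint arm with a two-finger parallel gripper is mounted at the origin on the work surface. World frame = base frame: x ahead of the robot, y to its left, z up, the work surface at z = 0. Lengths are in mm, angles in rad, forces in N, time in s.
With the tool pointing down it reaches from about 275 to 1000 mm from the base axis. Payload 8.4 kg.
Tool frame: the origin (TCP) lies on the centre line of the jaws, within the pads' length; the fingertips stand 25 mm ahead of it and the grasp point (between the pads) lies 6 mm ahead of it; z points along the fingers, x is the direction in which the jaws open and shut, and the axes are right-handed (so a half turn about z gives the same grasp; the last joint's range is limited). The gripper opens to 85 mm and grips with 20 to 120 N. Pads are 22 mm wide; open, the fingers measure 114 mm over their backs; the gripper's body (76 mm by 85 mm) begins 54 mm behind the grasp point. The pads swing forward as they close: fully open they stand 13 mm farther back than shut.
Start: joints at [1.193, 0.353, 1.633, -0, 1.155, -0.002], TCP at [229.384, 581.387, 256.281] pointing down, gripper open.
Joint ranges: [-2.63, 2.63], [-0.92, 2.1], [0.06, 2.66], [-1.3, 4.44], [0, 2.69], [-3.02, 3.02]. Speed limits (rad/s): [2.22, 2.22, 2.79, 3.14, 3.14, 3.14].

### API

Orientations are given as [roll, pitch, yaw] about the fixed x, y, z axes, in that order (R = Rz(yaw) Ry(pitch) Rx(roll)).
In Python, from rig import r gives the robot as it stands. The module is installed in compiled form; this text tells all that it offers.
- The arm moves only by the tool jog_arm, never from a script. Its argument "deltas" is a list of rows, each an object with "gripper": the gripper command: -1 is fully open, 1 is shut, values between are in proportion; "translation": the shift along the world's x, y, z in units of 10 cm (1.0 is 10 cm), a list of three; "dr": the turn, a rotation vector about the world's x, y, z in units of pi/2 rad (1.0 is pi/2 rad), a list of three. In form: [{"gripper": gripper, "translation": [x, y, z], "dr": [wx, wy, wz]}, ...]. A call has 1 to 12 rows; each row shifts and turns the commanded pose from where the row before left it; what a row does not reach is not made up. A row lasts 1/12 s, in which the tool goes at most 41.7 mm and 7.16 degrees, less where a joint would pass 70% of its speed; a pose out of reach is approached as far as the arm can. A call with a number of a shift or a turn outside -1 to 1 is refused whole. A call with a gripper value outside its range is refused whole. The fingers move at their own pace and stop on an object; "squeeze" is the grip in N (left out, the last holds). Time passes only in rows, so rows that do not move let the fingers close. It gives the time, the measured TCP pose, the force and the opening at its end, in the units of the state.
- r.sense(): the state, without advancing time (a new reading comes with each control period).
- r.grab_frame(name): name is "scene" or "top"; returns the picture (384x512x3 uint8, blue, green, red); there is no depth.
- r.calibration(name): a dict with "mtx" (3x3 intrinsics, pixels), "k1" (the pictures are not rectified: a ray, as slopes to the right and down, at radius r is drawn at 1 + k1 r^2 times it, then the intrinsics apply), "world_from_camera" (4x4, takes a point from camera to world coordinates). Camera axes: x right, y down, z forward; pixel columns grow to the right and rows downward; lengths in mm; the calibration is good to about 2 mm. A picture is of the moment at which its call begins. calibration takes no time and is no camera call.
- r.sign_off(): hands the job in, once; it reports no verdict.
The state is a dict: "clock": time; "qpos": joint angles; "qvel": joint speeds; "joint_efforts": joint torques, N m; "eef_pos": TCP position; "tcp_rot": TCP orientation; "contact_force": force on the tool from outside, world axes, zero at the start; "wrist_torque": the same for the moment, N m; "opening": opening from 0.0 (shut) to 1.0 (fully open).
Only numpy, scipy, OpenCV 4.12 (cv2) and the standard library are available. Lean on these libraries where they do the work, as an engineer would, in place of code of your own. Each camera call takes 0.05 s, during which the arm holds its last target. There are 200 camera calls.

### The job

Slide the flat scraper blade first into the slot of the brass block on the rail, until its handle meets the block, and let go of it. Then take the black handle of the crank on top of the block, turn the clamp bolt backward (counter-clockwise seen from above) until it drops into its thread, then forward (clockwise) one full turn. Finish while still gripping the crank handle there, so that the bolt stays started, and leave the other things on the bench where they are.

Things in the scene. Friction and masses are not known exactly. Their poses are not given: they have to be found in the camera images.
- scraper: Flat scraper lying on the bench: steel blade 75 long, 26 wide, 3.5 mm thick, and a straight handle 90 long, 18 wide (22 wide in its first 6 mm, a brass ferrule), 20 mm high, whose underside is flush with the blade's. Origin on the underside at the shoulder where blade meets ferrule; x points along the blade to its tip (blade from x = 0 to 75 mm, handle from 0 to -90 mm), z up. About 85 g; centre of mass about 13 mm ahead of the origin, in the blade.
- slide: Fixed fixture: steel dovetail rail on a base (260 long in its y, 90 wide, 21 high) with a brass block locked on its middle (60 in x, 72 in y, from 21 to 70 mm high) and a round brass threaded boss on top (48 diameter, to 94 mm high, the vertical bolt in its centre). Origin on the bench below the block's centre. A level slot runs through the block along x, open at the -x face (towards the robot) and at the +x face: 32 wide, 9 high, floor 40 mm above the bench.
- slot_mouth (a point): Centre of the slot's floor at the block's -x face, 40 mm above the bench; x points into the slot. The scraper is home when its origin (shoulder) is here: the ferrule is higher than the slot and stops at the face, the blade tip comes out 15 mm behind.
- bolt_axis (a point): On the bolt's vertical axis (the block's centre) at the height of the top of the crank arm, 119 mm above the bench at the start. The arm is horizontal, its top rises nowhere above this except the hub (17 mm radius, 5 mm higher) and moves down with the bolt.
- sleeve: The crank's upright handle: black cylinder 20 diameter, 36 high, 40 mm from the bolt's axis; origin at the centre of its underside, 119 mm above the bench at the start. It spins freely on its pin, and floats freely up to 18 mm up the pin, so when gripped and carried round in a level circle of 40 mm radius it lets the bolt sink by itself; the hand need not follow downward.
- bolt_turn (a joint): Turn of the bolt and crank, rad; grows forward = clockwise from above. The crank points at 1.65 rad minus this value, counter-clockwise from the fixture's x axis. At the start between 0.9 and 2.4: not in the thread, and it binds forward at about 2.75. Turning it backward to about 0.15 makes it drop; there is a backward stop at -0.35. One full turn forward is counted from 0: 6.28. Friction about 0.04 N m (1 N at the handle).
- bolt_drop (a joint): How far the bolt has sunk, m: 0 before, about 0.006 once it has dropped (it falls by its own weight), then 0.006 more for every turn forward: about 0.012 at the end.
- piston_valve: Bystander, nickel piston valve: stands upright, 17 diameter, 75 mm high; origin under its centre.
- micrometer: Bystander, micrometer: lies flat, about 45 by 105 mm, 15 mm high; origin at the middle of its bow.
- valve_guide: Bystander, green valve guide: lies flat, 28 by 22 mm, 16 mm high; origin under its centre.
- crook: Bystander, tuning slide crook: U of 12 mm tube lying flat, 106 by 74 mm, 14 mm high; origin between its legs near the bend.
- paste_jar: Bystander, paste jar: closed, 48 diameter, 35 mm high; origin under its centre.
- bench_block: Bystander, steel bench block: 50 by 50 by 25 mm; origin under its centre.
Things that resemble listed ones, but are neither listed nor needed, are in the scene too. Of the things that look like the scraper, take the one that is farthest from the robot's base at the start.

How it is judged:
By the outcome, as a careful person would: the job done as asked, in the order asked, and still so for the second after the job is handed in, while the arm keeps its last pose, push and grip.
It also fails if it takes over 66 s, if anything falls off the work surface, if the arm or the gripper's body presses on something with over 40 N, if the wrist force passes 120 N, or if a joint passes its speed limit or range.

## Working session

There is one attempt and no reset: what is moved stays moved. The work goes in short steps, Python scripts to look and compute and a tool call to move; the robot and the scene stay as the last step left them, time stands still between calls to the robot, and variables do not carry over. Pictures are saved under pics/ and viewed, about 8 in all and at most 12, crops included, and the job is handed in when it is done.

Besides the shell and the picture viewer there is one more tool, called after ">>>" as name([rows], argument=value, ...), one row to a line, values as JSON. jog_arm: Moves the arm, as the interface text tells. Shifts and turns lie within -1 to 1; 1 stands for 10 cm of shift or pi/2 rad of turn. Its arguments: {"type":"object","properties":{"deltas":{"type":"array"},"squeeze":{"type":"number"}},"required":["deltas"]}

```bash
mkdir -p pics
cat > h.py <<'E'
import numpy as np, cv2
from rig import r
def ray(cal,uv):
    K=np.array(cal["mtx"],float);T=np.array(cal["world_from_camera"],float)
    d=np.array([cal["k1"],0,0,0,0.])
    p=cv2.undistortPoints(np.array(uv,float).reshape(-1,1,2),K,d).reshape(-1,2)
    v=np.c_[p,np.ones(len(p))]@T[:3,:3].T
    return T[:3,3],v
def onz(name,uv,z):
    o,v=ray(r.calibration(name),uv)
    return o+v*((z-o[2])/v[:,2])[:,None]
def proj(name,P):
    cal=r.calibration(name);T=np.linalg.inv(np.array(cal["world_from_camera"],float))
    q,_=cv2.projectPoints(np.array(P,float).reshape(-1,1,3),cv2.Rodrigues(T[:3,:3])[0],T[:3,3],np.array(cal["mtx"],float),np.array([cal["k1"],0,0,0,0.]))
    return q.reshape(-1,2)
def snap(name,tag):
    im=np.array(r.grab_frame(name));cv2.imwrite(f"pics/{tag}.png",im);return im
E
python3 - <<'E'
from h import *
print(r.sense())
for n in("scene","top"):
    snap(n,n+"0");c=r.calibration(n);print(n,np.round(c["mtx"],1).tolist(),c["k1"],np.round(c["world_from_camera"],3).tolist())
    print(np.round(onz(n,[[0,0],[512,0],[512,384],[0,384],[256,192]],0)))
E
```

```text
{'clock': 0.0, 'qpos': array([ 1.19259525e+00,  3.53665265e-01,  1.63413626e+00, -1.16924226e-05,
        1.15517240e+00, -2.36598594e-03]), 'qvel': array([ 1.96864542e-03, -3.92014054e-06,  7.65083139e-04,  1.02727991e-03,
       -4.57697990e-04, -1.66781914e-03]), 'joint_efforts': array([ 1.27716172e-03, -6.05256128e+01, -3.42072451e+01, -8.21924050e-05,
        9.31377697e-03, -4.74003940e-06]), 'eef_pos': array([229.22883592, 580.97859287, 255.55004366]), 'tcp_rot': array([3.14158523e+00, 1.38129888e-03, 1.19496596e+00]), 'contact_force': array([0.3600951 , 0.51690404, 0.64126461]), 'wrist_torque': array([-0.00183861, -0.05382551, -0.02022402]), 'opening': 1.0025356075571694}
scene [[424.1, 0.0, 254.5], [0.0, 424.1, 185.5], [0.0, 0.0, 1.0]] -0.1604604411946009 [[0.407, 0.513, -0.756, 1472.398], [0.913, -0.215, 0.346, -387.911], [0.015, -0.831, -0.555, 824.879], [0.0, 0.0, 0.0, 1.0]]
[[-5314. -1261.     0.]
 [-3011.  6236.     0.]
 [ 1305.   333.     0.]
 [  850.  -708.     0.]
 [  388.   115.     0.]]
top [[363.8, 0.0, 263.6], [0.0, 363.8, 195.6], [0.0, 0.0, 1.0]] 0.025715552515564778 [[-0.004, -0.993, 0.115, 420.801], [-1.0, 0.004, -0.001, 56.543], [0.001, -0.115, -0.993, 1051.302], [0.0, 0.0, 0.0, 1.0]]
[[1144.  853.    0.]
 [1138. -703.    0.]
 [  28. -613.    0.]
 [  35.  768.    0.]
 [ 553.   78.    0.]]
```

View pics/top0.png

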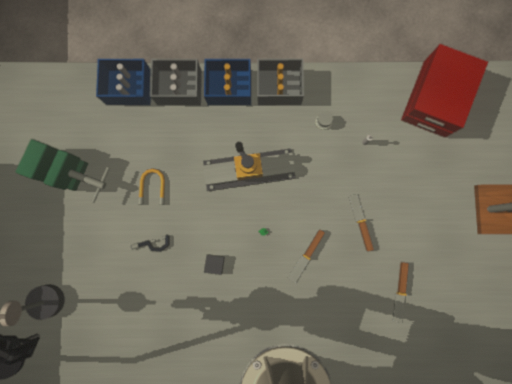

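View pics/scene0.png

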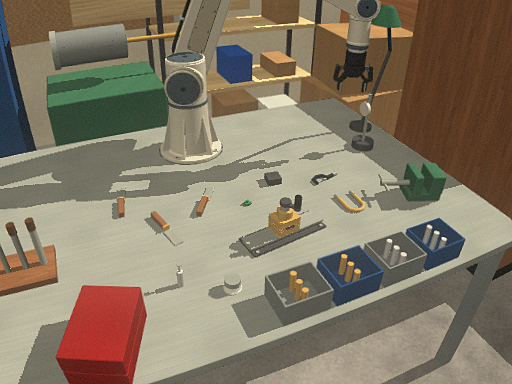

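The top view shows three scrapers, at about (315,245), (363,225) and (402,280). The brass block is at (248,165), with its crank handle at about (240,148). I'll measure these positions and zoom in.

Run:
```python
from h import *
t=cv2.imread("pics/top0.png");s=cv2.imread("pics/scene0.png")
a=cv2.resize(t[135:205,195:305],(0,0),fx=5,fy=5,interpolation=cv2.INTER_CUBIC)[:,:400]
a=cv2.resize(t[135:205,200:300],(400,280),interpolation=cv2.INTER_CUBIC)
b=cv2.resize(t[185:255,320:420],(400,280),interpolation=cv2.INTER_CUBIC)
c=cv2.resize(s[190:260,235:335],(400,280),interpolation=cv2.INTER_CUBIC)
d=cv2.resize(s[190:260,110:210],(400,280),interpolation=cv2.INTER_CUBIC)
cv2.imwrite("pics/z0.png",np.vstack([np.hstack([a,b]),np.hstack([c,d])]))
hsv=cv2.cvtColor(t,cv2.COLOR_BGR2HSV)
m=cv2.inRange(hsv,(3,130,70),(18,255,255));m[:,:290]=0;m[:,440:]=0;m[:180]=0
cs,_=cv2.findContours(m,0,1)
for q in cs:
    if cv2.contourArea(q)>30:
        R=cv2.minAreaRect(q);print("handle",R,np.round(onz("top",[R[0]],15)),np.round(onz("top",cv2.boxPoints(R),15)[:,:2]).tolist())
```

```text
handle ((402.9059753417969, 277.94061279296875), (6.5672454833984375, 30.149629592895508), 5.710592269897461) [[ 308. -331.   15.]] [[269.0, -316.0], [350.0, -328.0], [349.0, -346.0], [267.0, -333.0]]
handle ((314.0735168457031, 243.54409790039062), (5.144957065582275, 28.983261108398438), 30.963756561279297) [[404. -86.  15.]] [[373.0, -58.0], [442.0, -102.0], [435.0, -114.0], [366.0, -71.0]]
handle ((365.5780334472656, 235.56527709960938), (29.401731491088867, 5.530460357666016), 73.61045837402344) [[ 426. -232.   15.]] [[463.0, -214.0], [468.0, -229.0], [389.0, -250.0], [384.0, -235.0]]
```

View pics/z0.png

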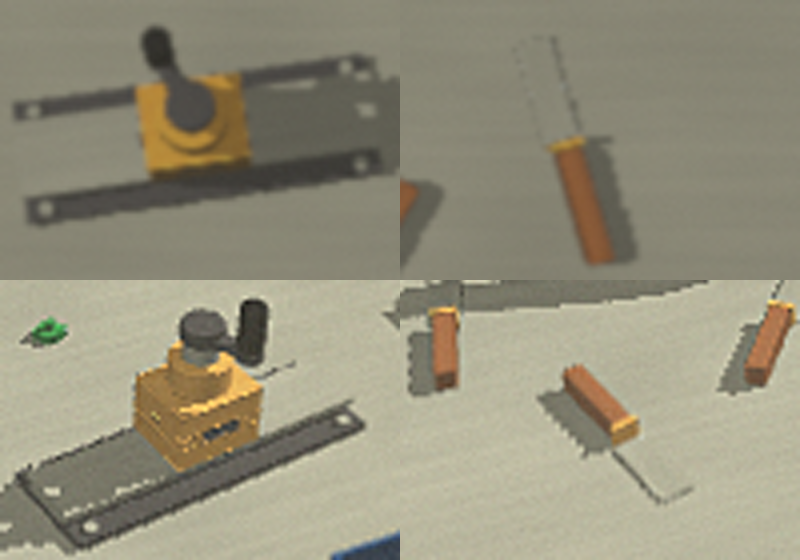

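The zoom confirms that C, at (365,235) in the top view, is the farthest scraper, with its blade pointing +x. The crank's sleeve points up-left from the hub, at about (239,145). Next I'll measure the block, hub and scraper in both views.

Run:
```python
from h import *
ims={n:cv2.imread(f"pics/{n}0.png") for n in("top","scene")}
def comps(n,lo,hi,roi,mn=15):
    x0,y0,x1,y1=roi;h=cv2.cvtColor(ims[n],cv2.COLOR_BGR2HSV)
    m=np.zeros(h.shape[:2],np.uint8);m[y0:y1,x0:x1]=cv2.inRange(h,lo,hi)[y0:y1,x0:x1]
    return m,[c for c in cv2.findContours(m,0,1)[0] if cv2.contourArea(c)>mn]
# rail holes
for z in(12,):
    P=onz("top",[[208.2,162.5],[286.2,151.2],[211.2,187],[290.5,175.7]],z);print("holes",np.round(P[:,:2]).tolist(),P.mean(0).round(1))
    for i,j in((1,0),(3,2)):
        d=P[j]-P[i];print("yaw",np.arctan2(-d[0],d[1]).round(3),np.linalg.norm(d).round(0))
print("hub top",onz("top",[[247.5,161.2]],124).round(1),"scene",onz("scene",[[285.8,200.5]],124).round(1))
print("sleeve top",onz("top",[[239,144.8]],155).round(1),"scene",onz("scene",[[299.2,195.5]],155).round(1))
m,cs=comps("top",(10,120,90),(28,255,255),(225,140,275,190))
for c in cs:
    R=cv2.minAreaRect(c);print("brass top",R,onz("top",cv2.boxPoints(R),70)[:,:2].round(1).tolist())
# scraper C: orange handle + yellow ferrule
for n,roi in(("top",(345,185,385,255)),("scene",(140,200,175,235))):
    for nm,lo,hi in(("orange",(3,130,70),(17,255,255)),("yellow",(18,120,120),(30,255,255))):
        m,cs=comps(n,lo,hi,roi,2)
        for c in cs:
            R=cv2.minAreaRect(c);print(n,nm,np.round(R[0],1),np.round(R[1],1),onz(n,[R[0]],17).round(1))
# dark rail flanges top
m,cs=comps("top",(0,0,0),(180,90,75),(195,135,305,200),20)
for c in cs:
    R=cv2.minAreaRect(c);print("dark",np.round(R[0],1),np.round(R[1],1),onz("top",cv2.boxPoints(R),8)[:,:2].round(0).tolist())
```

```text
holes [[639.0, 216.0], [671.0, -11.0], [567.0, 206.0], [599.0, -23.0]] [618.7  97.3  12. ]
yaw 0.143 229.0
yaw 0.139 231.0
hub top [[618.1  97.  124. ]] scene [[622.6  99.8 124. ]]
sleeve top [[653.6 117.1 155. ]] scene [[653.7 123.3 155. ]]
brass top ((247.8178253173828, 165.4523162841797), (21.904939651489258, 25.712345123291016), 81.46923065185547) [[642.8, 137.9], [653.2, 68.0], [592.8, 59.3], [582.5, 128.8]]
top orange [365.6 235.8] [29.   5.5] [[ 425.2 -231.6   17. ]]
top yellow [361.5 220.8] [1.9 7.3] [[ 467.2 -221.4   17. ]]
scene orange [159.3 218.8] [19.8  3.5] [[ 427.7 -229.8   17. ]]
scene yellow [165.5 227. ] [4.  7.2] [[ 474.3 -221.8   17. ]]
dark [266.7 178.4] [ 7.  55.4] [[593.0, 127.0], [611.0, -33.0], [590.0, -35.0], [573.0, 125.0]]
dark [239.3 147.8] [11.8  6.1] [[698.0, 138.0], [702.0, 121.0], [667.0, 114.0], [664.0, 132.0]]
```

>>> jog_arm([
  {"gripper": -1, "translation": [0.082, -0.338, -0.04], "dr": [0, 0, -0.066]},
  {"gripper": -1, "translation": [0.082, -0.338, -0.04], "dr": [0, 0, -0.066]},
  {"gripper": -1, "translation": [0.082, -0.338, -0.04], "dr": [0, 0, -0.066]},
  {"gripper": -1, "translation": [0.082, -0.338, -0.04], "dr": [0, 0, -0.066]},
  {"gripper": -1, "translation": [0.082, -0.338, -0.04], "dr": [0, 0, -0.066]},
  {"gripper": -1, "translation": [0.082, -0.338, -0.04], "dr": [0, 0, -0.066]},
  {"gripper": -1, "translation": [0.082, -0.338, -0.04], "dr": [0, 0, -0.066]},
  {"gripper": -1, "translation": [0.082, -0.338, -0.04], "dr": [0, 0, -0.066]},
  {"gripper": -1, "translation": [0.082, -0.338, -0.04], "dr": [0, 0, -0.066]},
  {"gripper": -1, "translation": [0.082, -0.338, -0.04], "dr": [0, 0, -0.066]},
  {"gripper": -1, "translation": [0.082, -0.338, -0.04], "dr": [0, 0, -0.066]},
  {"gripper": -1, "translation": [0.082, -0.338, -0.04], "dr": [0, 0, -0.066]},
], squeeze=60)

```text
clock: 1.1
eef_pos: [327.6, 174.2, 208.1]
tcp_rot: [3.142, -0.0, -0.054]
contact_force: [1.2, 0.1, -0.1]
opening: 0.997
```

>>> jog_arm([
  {"gripper": -1, "translation": [0.082, -0.338, -0.04], "dr": [0, 0, -0.066]},
  {"gripper": -1, "translation": [0.082, -0.338, -0.04], "dr": [0, 0, -0.066]},
  {"gripper": -1, "translation": [0.082, -0.338, -0.04], "dr": [0, 0, -0.066]},
  {"gripper": -1, "translation": [0.082, -0.338, -0.04], "dr": [0, 0, -0.066]},
  {"gripper": -1, "translation": [0.082, -0.338, -0.04], "dr": [0, 0, -0.066]},
  {"gripper": -1, "translation": [0.082, -0.338, -0.04], "dr": [0, 0, -0.066]},
  {"gripper": -1, "translation": [0.082, -0.338, -0.04], "dr": [0, 0, -0.066]},
  {"gripper": -1, "translation": [0.082, -0.338, -0.04], "dr": [0, 0, -0.066]},
  {"gripper": -1, "translation": [0.082, -0.338, -0.04], "dr": [0, 0, -0.066]},
  {"gripper": -1, "translation": [0.082, -0.338, -0.04], "dr": [0, 0, -0.066]},
  {"gripper": -1, "translation": [0.082, -0.338, -0.04], "dr": [0, 0, -0.066]},
  {"gripper": -1, "translation": [0, 0, 0], "dr": [0, 0, 0]},
])

```text
clock: 2.1
eef_pos: [419.7, -200.9, 164.0]
tcp_rot: [-3.141, -0.003, -1.198]
contact_force: [-0.5, -0.1, -0.1]
opening: 0.998
```

>>> jog_arm([
  {"gripper": -1, "translation": [0.06, -0.3, -0.2], "dr": [0, 0, -0.066]},
  {"gripper": -1, "translation": [0, 0, -0.25], "dr": [0, 0, 0]},
  {"gripper": -1, "translation": [0, 0, -0.25], "dr": [0, 0, 0]},
  {"gripper": -1, "translation": [0, 0, -0.25], "dr": [0, 0, 0]},
  {"gripper": -1, "translation": [0, 0, -0.2], "dr": [0, 0, 0]},
  {"gripper": -1, "translation": [0, 0, -0.13], "dr": [0, 0, 0]},
  {"gripper": -1, "translation": [0, 0, -0.08], "dr": [0, 0, 0]},
  {"gripper": -1, "translation": [0, 0, 0], "dr": [0, 0, 0]},
  {"gripper": -1, "translation": [0, 0, 0], "dr": [0, 0, 0]},
])

```text
clock: 2.85
eef_pos: [423.9, -225.9, 28.3]
tcp_rot: [3.141, 0.0, -1.293]
contact_force: [0.3, -0.5, 0.0]
opening: 0.998
```

Run:
```python
from h import *
t=snap("top","top1");s=snap("scene","scene1")
a=cv2.resize(t[175:275,310:420],(440,400),interpolation=cv2.INTER_CUBIC)
b=cv2.resize(s[160:260,110:200],(360,400),interpolation=cv2.INTER_CUBIC)
cv2.imwrite("pics/z1.png",np.hstack([a,b]));print(r.sense()["eef_pos"],r.sense()["tcp_rot"])
```

```text
[ 424.54517842 -226.24176363   29.09678522] [-3.14067499e+00 -8.90599571e-04 -1.29300215e+00]
```

View pics/z1.png

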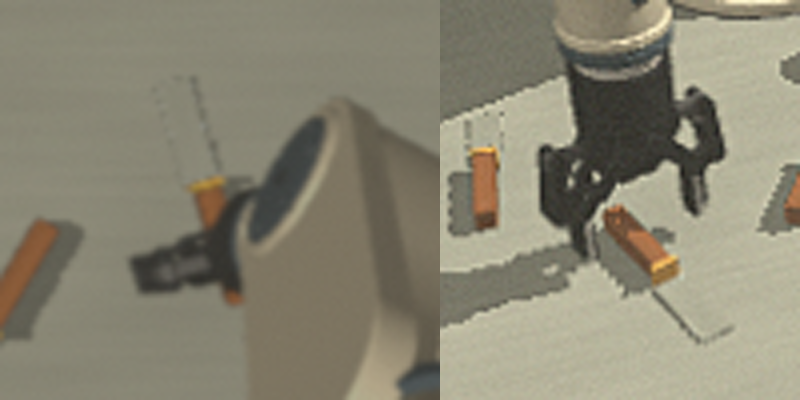

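The handle lies between the open fingers in both views, a few mm off centre. I'll shift 4 mm and close.

>>> jog_arm([
  {"gripper": -1, "translation": [0, -0.04, 0], "dr": [0, 0, 0]},
  {"gripper": 0.3, "translation": [0, 0, 0], "dr": [0, 0, 0]},
  {"gripper": 0.6, "translation": [0, 0, 0], "dr": [0, 0, 0]},
  {"gripper": 1, "translation": [0, 0, 0], "dr": [0, 0, 0]},
  {"gripper": 1, "translation": [0, 0, 0], "dr": [0, 0, 0]},
  {"gripper": 1, "translation": [0, 0, 0], "dr": [0, 0, 0]},
  {"gripper": 1, "translation": [0, 0, 0], "dr": [0, 0, 0]},
  {"gripper": 1, "translation": [0, 0, 0], "dr": [0, 0, 0]},
  {"gripper": 1, "translation": [0, 0, 0], "dr": [0, 0, 0]},
  {"gripper": 1, "translation": [0, 0, 0], "dr": [0, 0, 0]},
], squeeze=80)

```text
clock: 3.78
eef_pos: [424.4, -230.3, 28.7]
tcp_rot: [-3.141, -0.001, -1.293]
contact_force: [0.4, -0.7, 5.2]
opening: 0.188
```

>>> jog_arm([
  {"gripper": 1, "translation": [0, 0, 0.1], "dr": [0, 0, 0]},
  {"gripper": 1, "translation": [0, 0, 0.25], "dr": [0, 0, 0]},
  {"gripper": 1, "translation": [0, 0, 0.25], "dr": [0, 0, 0]},
  {"gripper": 1, "translation": [0.015, 0.2, 0.2], "dr": [0, 0, -0.01]},
  {"gripper": 1, "translation": [0.015, 0.35, 0], "dr": [0, 0, -0.01]},
  {"gripper": 1, "translation": [0.015, 0.35, 0], "dr": [0, 0, -0.01]},
  {"gripper": 1, "translation": [0.015, 0.35, 0], "dr": [0, 0, -0.01]},
  {"gripper": 1, "translation": [0.015, 0.35, 0], "dr": [0, 0, -0.01]},
  {"gripper": 1, "translation": [0.015, 0.35, 0], "dr": [0, 0, -0.01]},
  {"gripper": 1, "translation": [0.015, 0.35, 0], "dr": [0, 0, -0.01]},
  {"gripper": 1, "translation": [0.015, 0.35, 0], "dr": [0, 0, -0.01]},
  {"gripper": 1, "translation": [0.01, 0.25, 0], "dr": [0, 0, -0.005]},
])

```text
clock: 4.78
eef_pos: [436.6, 62.4, 108.9]
tcp_rot: [-3.141, 0.0, -1.427]
contact_force: [0.8, 0.4, -0.9]
opening: 0.189
```

>>> jog_arm([
  {"gripper": 1, "translation": [0, 0.12, 0], "dr": [0, 0, 0]},
  {"gripper": 1, "translation": [0, 0, 0], "dr": [0, 0, 0]},
  {"gripper": 1, "translation": [0, 0, 0], "dr": [0, 0, 0]},
])

```text
clock: 5.03
eef_pos: [436.7, 72.4, 108.6]
tcp_rot: [3.141, -0.0, -1.425]
contact_force: [-0.6, -0.0, -0.4]
opening: 0.193
```

Run:
```python
from h import *
t=snap("top","top2");s=snap("scene","scene2")
a=cv2.resize(t[135:235,200:310],(440,400),interpolation=cv2.INTER_CUBIC)
b=cv2.resize(s[150:250,215:305],(360,400),interpolation=cv2.INTER_CUBIC)
cv2.imwrite("pics/z2.png",np.hstack([a,b]));print(r.sense()["eef_pos"],r.sense()["tcp_rot"])
```

```text
[436.74426438  71.42215228 108.4239764 ] [ 3.14125447e+00 -1.32453007e-04 -1.42670154e+00]
```

View pics/z2.png

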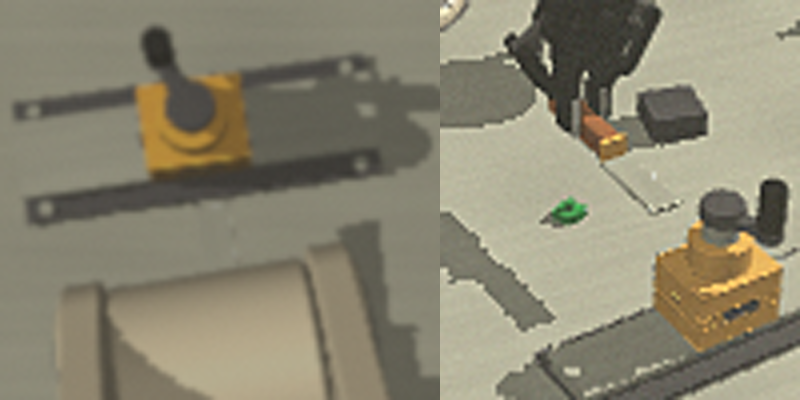

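Run:
```python
from h import *
f=lambda x,y:[215+(x-440)/4-.4,150+y/4-.4]
print("tip",onz("scene",[f(655,213),f(680,203)],82).round(1).tolist())
print("ferr top",onz("scene",[f(598,146),f(625,138)],100).round(1).tolist())
print("ferr bot",onz("scene",[f(603,160),f(627,152)],84).round(1).tolist())
c=np.array([436.7,71.6]);u=np.array([np.cos(.144),np.sin(.144)]);n=np.array([-u[1],u[0]])
print("expected tip",(c+123*u-13*n).round(1),(c+123*u+13*n).round(1),"ferr",(c+48*u-11*n).round(1),(c+48*u+11*n).round(1))
P=[np.r_[c+123*u-13*n,82],np.r_[c+123*u+13*n,82],np.r_[c+48*u-11*n,100],np.r_[c+48*u+11*n,100]]
print("exp px in crop",[( (p[0]+.4-215)*4+440,(p[1]+.4-150)*4) for p in proj("scene",P)])
g=lambda x,y:[200+x/4-.4,135+y/4-.4]
print("tip top",onz("top",[g(198,205),g(231,200)],82).round(1).tolist())
# slot exit & block corners scene
print("hub etc; block corner +x-y top",onz("scene",[f(715,292),f(783,265)],70).round(1).tolist())
C=np.array([618.3,98]);print("exp", (C+30*u-36*n).round(1),(C+30*u+36*n).round(1))
# enhanced top crop
t=cv2.imread("pics/top2.png")[170:215,235:275];t=cv2.normalize(t,None,0,255,cv2.NORM_MINMAX)
s=cv2.imread("pics/scene2.png")[175:215,245:290]
cv2.imwrite("pics/z3.png",np.hstack([cv2.resize(t,(400,400),interpolation=cv2.INTER_CUBIC),cv2.resize(s,(400,400),interpolation=cv2.INTER_CUBIC)]))
```

```text
tip [[562.1, 75.4, 82.0], [557.9, 98.3, 82.0]]
ferr top [[488.3, 61.5, 100.0], [486.2, 85.3, 100.0]]
ferr bot [[485.9, 67.1, 84.0], [483.0, 88.9, 84.0]]
expected tip [560.3  76.4] [556.6 102.1] ferr [485.8  67.6] [482.6  89.4]
exp px in crop [(np.float64(655.1258533890432), np.float64(211.4238268439159)), (np.float64(683.8383318934675), np.float64(200.90031269913197)), (np.float64(603.8515410392613), np.float64(142.629193808114)), (np.float64(627.7868641574275), np.float64(134.52816868323168))]
tip top [[559.5, 94.5, 82.0], [562.8, 72.3, 82.0]]
hub etc; block corner +x-y top [[650.1, 81.1, 70.0], [641.7, 141.1, 70.0]]
exp [653.2  66.7] [642.8 137.9]
```

View pics/z3.png

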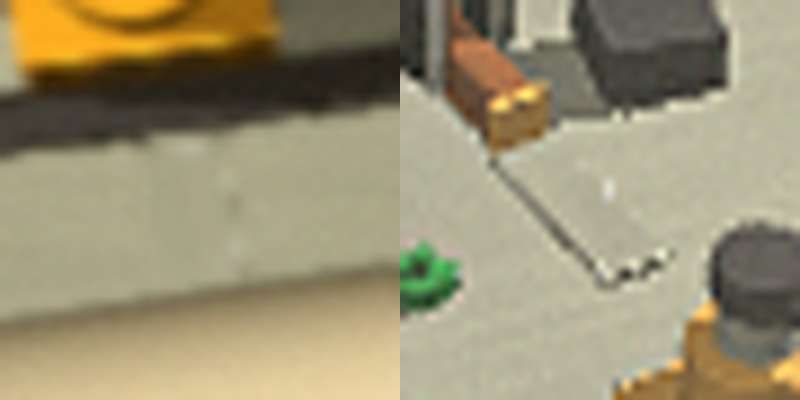

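The blade is visible but faint. In the top view the tip is at about (250–258,183), roughly 2–3 mm to the -y side of where I want it. I'll lower to slot height and bring the tip over the dark flange for a clear relative measurement.

>>> jog_arm([
  {"gripper": 1, "translation": [0, 0.02, -0.15], "dr": [0, 0, 0]},
  {"gripper": 1, "translation": [0, 0, -0.12], "dr": [0, 0, 0]},
  {"gripper": 1, "translation": [0.1, 0.014, -0.08], "dr": [0, 0, 0]},
  {"gripper": 1, "translation": [0.1, 0.014, 0], "dr": [0, 0, 0]},
  {"gripper": 1, "translation": [0, 0, 0], "dr": [0, 0, 0]},
  {"gripper": 1, "translation": [0, 0, 0], "dr": [0, 0, 0]},
  {"gripper": 1, "translation": [0, 0, 0], "dr": [0, 0, 0]},
])

```text
clock: 5.72
eef_pos: [457.0, 76.4, 73.7]
tcp_rot: [-3.141, 0.0, -1.427]
contact_force: [0.2, -0.3, -0.7]
opening: 0.185
```

Run:
```python
from h import *
T=snap("top","top3");S=snap("scene","scene3")
t=cv2.normalize(T[165:205,230:270],None,0,255,cv2.NORM_MINMAX)
s=S[180:225,250:295]
cv2.imwrite("pics/z4.png",np.hstack([cv2.resize(t,(400,400),interpolation=cv2.INTER_CUBIC),cv2.resize(s,(400,400),interpolation=cv2.INTER_CUBIC)]))
st=r.sense();print(st["eef_pos"],st["tcp_rot"],st["contact_force"])
g=cv2.cvtColor(T,cv2.COLOR_BGR2GRAY)
for v in range(172,190,2):print(v,g[v,236:272].tolist())
```

```text
[456.76652075  76.58126941  73.70151176] [-3.14137423e+00  1.86381997e-05 -1.42696868e+00] [ 0.11839605  0.21486012 -1.31705698]
172 [142, 144, 144, 145, 145, 143, 137, 122, 109, 103, 101, 96, 94, 90, 87, 79, 84, 93, 99, 100, 102, 100, 101, 101, 102, 104, 100, 97, 96, 97, 96, 96, 97, 96, 96, 98]
174 [146, 145, 143, 144, 144, 143, 143, 145, 143, 140, 138, 136, 134, 135, 134, 132, 128, 128, 130, 130, 131, 117, 99, 89, 80, 81, 89, 95, 97, 96, 95, 92, 93, 93, 92, 90]
176 [141, 141, 139, 137, 138, 140, 138, 127, 119, 107, 99, 96, 97, 96, 91, 82, 74, 68, 66, 67, 68, 69, 66, 64, 64, 64, 69, 73, 73, 71, 69, 66, 65, 65, 62, 61]
178 [132, 108, 80, 69, 67, 71, 69, 69, 65, 63, 63, 63, 63, 64, 63, 61, 63, 61, 61, 60, 62, 61, 61, 61, 62, 61, 62, 62, 60, 61, 60, 61, 60, 61, 60, 61]
180 [91, 81, 70, 65, 64, 65, 65, 64, 65, 63, 61, 68, 77, 83, 80, 82, 87, 91, 98, 101, 83, 66, 60, 61, 62, 61, 61, 61, 62, 61, 61, 61, 64, 64, 64, 61]
182 [73, 76, 77, 77, 77, 78, 76, 76, 76, 74, 88, 122, 134, 134, 134, 133, 132, 133, 133, 129, 107, 81, 70, 69, 72, 74, 77, 80, 82, 80, 73, 80, 88, 94, 98, 104]
184 [76, 76, 77, 77, 78, 75, 76, 74, 73, 72, 80, 107, 127, 133, 133, 132, 133, 133, 133, 135, 126, 108, 103, 118, 123, 124, 126, 128, 134, 134, 124, 113, 106, 107, 106, 105]
186 [78, 82, 86, 87, 87, 89, 95, 97, 99, 103, 118, 126, 133, 134, 132, 132, 133, 134, 132, 134, 140, 135, 135, 136, 134, 135, 134, 134, 135, 135, 131, 107, 94, 95, 92, 93]
188 [127, 133, 136, 136, 136, 135, 136, 136, 136, 135, 135, 136, 136, 134, 132, 132, 131, 132, 133, 134, 131, 125, 132, 134, 135, 135, 135, 135, 135, 135, 130, 113, 102, 96, 93, 93]
```

View pics/z4.png

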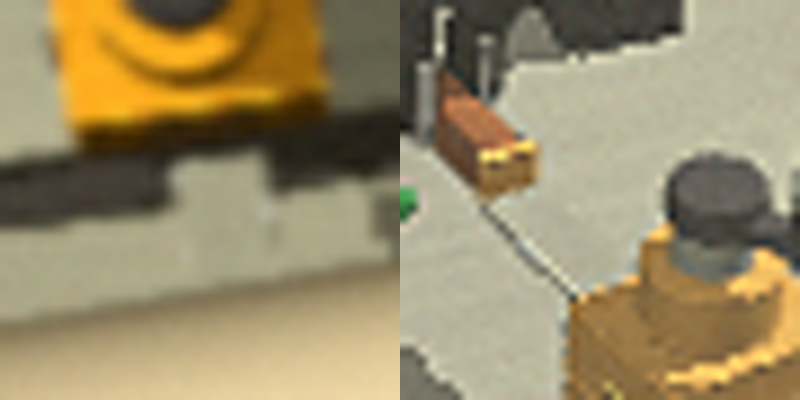

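Run:
```python
from h import *
u=np.array([np.cos(.144),np.sin(.144)]);n=np.array([-u[1],u[0]]);C=np.array([618.3,98])
P=onz("top",[[246.6,182],[256.3,182],[246.9,184],[256.8,184],[251.4,180]],45)
for p in P:print(p.round(1),"fixture xy",((p[:2]-C)@u).round(1),((p[:2]-C)@n).round(1))
# block sides in hue image
T=cv2.imread("pics/top3.png");h=cv2.cvtColor(T,cv2.COLOR_BGR2HSV)
m=cv2.inRange(h,(10,120,60),(28,255,255));m[:,:225]=0;m[:,275:]=0;m[:140]=0;m[190:]=0
for v in range(166,178,2):
    x=np.where(m[v])[0];Q=onz("top",[[x[0]-.5,v],[x[-1]+.5,v]],70);print(v,x[0],x[-1],((Q[:,:2]-C)@n).round(1),((Q[:,:2]-C)@u).round(1))
c=np.array([456.7,76.5]);print("tcp fixture",(c-C)@u,(c-C)@n)
```

```text
[575.7 103.   45. ] fixture xy -41.4 11.0
[575.6  75.9  45. ] fixture xy -45.4 -15.8
[570.1 102.1  45. ] fixture xy -47.1 11.0
[570.   74.5  45. ] fixture xy -51.2 -16.4
[581.3  89.6  45. ] fixture xy -37.8 -3.1
166 235 260 [ 36.9 -33.6] [ 3.4 -7.1]
168 236 261 [ 35.  -35.4] [ -2.5 -13.1]
170 236 261 [ 35.7 -34.6] [ -8.  -18.6]
172 236 261 [ 36.5 -33.8] [-13.5 -24. ]
174 237 261 [ 34.6 -33. ] [-19.4 -29.5]
176 237 257 [ 35.4 -21.4] [-24.9 -33.4]
tcp fixture -163.0127357217103 1.9125879127055294
```

The blade shows clearly against the flange, with edges at columns 246.6 and 256.3 on row 182. That puts it about 3 mm to -y of the block's midline, most likely from a small yaw error. I'll turn +0.025 rad, lower 2 mm and insert slowly.

>>> jog_arm([
  {"gripper": 1, "translation": [0, 0, -0.02], "dr": [0, 0, 0.016]},
  {"gripper": 1, "translation": [0, 0, 0], "dr": [0, 0, 0]},
  {"gripper": 1, "translation": [0.05, 0.007, 0], "dr": [0, 0, 0]},
  {"gripper": 1, "translation": [0.05, 0.007, 0], "dr": [0, 0, 0]},
  {"gripper": 1, "translation": [0.05, 0.007, 0], "dr": [0, 0, 0]},
  {"gripper": 1, "translation": [0.05, 0.007, 0], "dr": [0, 0, 0]},
  {"gripper": 1, "translation": [0, 0, 0], "dr": [0, 0, 0]},
])

```text
clock: 6.4
eef_pos: [478.7, 79.8, 71.5]
tcp_rot: [-3.14, -0.0, -1.402]
contact_force: [-0.4, -0.7, -1.0]
opening: 0.185
```

>>> jog_arm([
  {"gripper": 1, "translation": [0.06, 0.009, 0], "dr": [0, 0, 0]},
  {"gripper": 1, "translation": [0.06, 0.009, 0], "dr": [0, 0, 0]},
  {"gripper": 1, "translation": [0.06, 0.009, 0], "dr": [0, 0, 0]},
  {"gripper": 1, "translation": [0.06, 0.009, 0], "dr": [0, 0, 0]},
  {"gripper": 1, "translation": [0.06, 0.009, 0], "dr": [0, 0, 0]},
  {"gripper": 1, "translation": [0, 0, 0], "dr": [0, 0, 0]},
  {"gripper": 1, "translation": [0, 0, 0], "dr": [0, 0, 0]},
])

```text
clock: 6.98
eef_pos: [507.3, 84.1, 71.2]
tcp_rot: [3.142, -0.0, -1.402]
contact_force: [-0.3, 0.2, -1.5]
opening: 0.188
```

>>> jog_arm([
  {"gripper": 1, "translation": [0.06, 0.009, 0], "dr": [0, 0, 0]},
  {"gripper": 1, "translation": [0.06, 0.009, 0], "dr": [0, 0, 0]},
  {"gripper": 1, "translation": [0.06, 0.009, 0], "dr": [0, 0, 0]},
  {"gripper": 1, "translation": [0.06, 0.009, 0], "dr": [0, 0, 0]},
  {"gripper": 1, "translation": [0, 0, 0], "dr": [0, 0, 0]},
  {"gripper": 1, "translation": [0, 0, 0], "dr": [0, 0, 0]},
])

```text
clock: 7.48
eef_pos: [531.4, 87.7, 71.2]
tcp_rot: [-3.141, 0.0, -1.402]
contact_force: [0.2, 0.3, -0.2]
opening: 0.188
```

Run:
```python
from h import *
S=snap("scene","scene5");T=snap("top","top5")
cv2.imwrite("pics/z5.png",np.hstack([cv2.resize(T[150:205,225:275],(400,440),interpolation=cv2.INTER_CUBIC),cv2.resize(S[185:240,260:310],(400,440),interpolation=cv2.INTER_CUBIC)]))
st=r.sense();print(st["eef_pos"],st["contact_force"])
```

```text
[530.650854    87.61442277  71.14436201] [ 0.42799461  0.346981   -0.79677892]
```

View pics/z5.png

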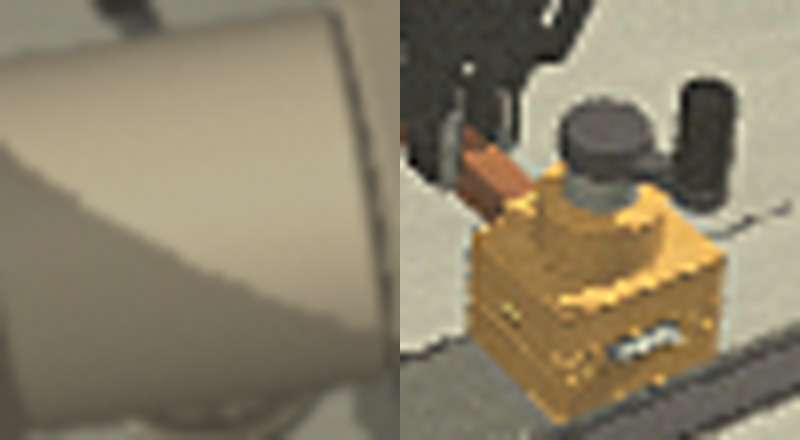

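In the scene view, steel now shows in the exit slot around crop (640,345), so the blade is in. I'll close the last ~10 mm in small steps, watching the force.

>>> jog_arm([
  {"gripper": 1, "translation": [0.03, 0.004, 0], "dr": [0, 0, 0]},
  {"gripper": 1, "translation": [0.03, 0.004, 0], "dr": [0, 0, 0]},
  {"gripper": 1, "translation": [0.02, 0.003, 0], "dr": [0, 0, 0]},
  {"gripper": 1, "translation": [0, 0, 0], "dr": [0, 0, 0]},
])

```text
clock: 7.92
eef_pos: [539.6, 88.9, 71.4]
tcp_rot: [-3.141, 0.0, -1.402]
contact_force: [0.0, -1.1, -0.7]
opening: 0.188
```

>>> jog_arm([
  {"gripper": 1, "translation": [0.015, 0.002, 0], "dr": [0, 0, 0]},
  {"gripper": 1, "translation": [0.01, 0.0015, 0], "dr": [0, 0, 0]},
  {"gripper": 1, "translation": [0, 0, 0], "dr": [0, 0, 0]},
])

```text
clock: 8.17
eef_pos: [541.5, 89.2, 71.2]
tcp_rot: [3.141, 0.0, -1.402]
contact_force: [0.2, 0.4, -2.1]
opening: 0.193
```

>>> jog_arm([
  {"gripper": 1, "translation": [0.01, 0.0015, 0], "dr": [0, 0, 0]},
  {"gripper": 1, "translation": [0.01, 0.0015, 0], "dr": [0, 0, 0]},
  {"gripper": 1, "translation": [0, 0, 0], "dr": [0, 0, 0]},
])

```text
clock: 8.42
eef_pos: [541.8, 89.2, 70.9]
tcp_rot: [3.138, 0.0, -1.402]
contact_force: [-5.4, -0.4, 1.2]
opening: 0.188
```

Contact: 5 N against the push, at the expected depth. Next I'll lower gently until the blade rests on the slot floor, keeping the push.

>>> jog_arm([
  {"gripper": 1, "translation": [0.008, 0.001, -0.01], "dr": [0, 0, 0]},
  {"gripper": 1, "translation": [0, 0, -0.01], "dr": [0, 0, 0]},
  {"gripper": 1, "translation": [0, 0, 0], "dr": [0, 0, 0]},
])

```text
clock: 8.67
eef_pos: [541.8, 89.1, 68.7]
tcp_rot: [3.136, 0.0, -1.402]
contact_force: [-7.4, -2.0, 2.6]
opening: 0.185
```

>>> jog_arm([
  {"gripper": 1, "translation": [0, 0, -0.01], "dr": [0, 0, 0]},
  {"gripper": 1, "translation": [0, 0, 0], "dr": [0, 0, 0]},
])

```text
clock: 8.83
eef_pos: [541.9, 89.1, 68.1]
tcp_rot: [3.137, 0.0, -1.402]
contact_force: [-10.8, -3.0, 10.1]
opening: 0.188
```

>>> jog_arm([
  {"gripper": 1, "translation": [-0.003, 0, 0.007], "dr": [0, 0, 0]},
  {"gripper": 0.4, "translation": [0, 0, 0], "dr": [0, 0, 0]},
  {"gripper": 0.2, "translation": [0, 0, 0], "dr": [0, 0, 0]},
  {"gripper": 0, "translation": [0, 0, 0], "dr": [0, 0, 0]},
  {"gripper": -0.3, "translation": [0, 0, 0], "dr": [0, 0, 0]},
  {"gripper": -0.3, "translation": [0, 0, 0], "dr": [0, 0, 0]},
  {"gripper": -0.3, "translation": [0, 0, 0], "dr": [0, 0, 0]},
  {"gripper": -0.3, "translation": [0, 0, 0.1], "dr": [0, 0, 0]},
  {"gripper": -0.3, "translation": [-0.05, 0, 0.2], "dr": [0, 0, 0]},
  {"gripper": -0.3, "translation": [-0.05, 0, 0.3], "dr": [0, 0, 0]},
  {"gripper": -0.3, "translation": [0, 0, 0.3], "dr": [0, 0, 0]},
  {"gripper": -0.3, "translation": [0, 0, 0.3], "dr": [0, 0, 0]},
])

```text
clock: 9.83
eef_pos: [533.4, 89.5, 190.8]
tcp_rot: [3.141, 0.0, -1.401]
contact_force: [1.5, 0.5, 0.5]
opening: 0.649
```

>>> jog_arm([
  {"gripper": -0.3, "translation": [0, -0.2, 0.2], "dr": [0, 0, 0]},
  {"gripper": -0.3, "translation": [-0.1, -0.35, 0], "dr": [0, 0, 0]},
  {"gripper": -0.3, "translation": [-0.1, -0.35, 0], "dr": [0, 0, 0]},
  {"gripper": -0.3, "translation": [-0.1, -0.35, 0], "dr": [0, 0, 0]},
  {"gripper": -0.3, "translation": [-0.1, -0.35, 0], "dr": [0, 0, 0]},
  {"gripper": -0.3, "translation": [0, 0, 0], "dr": [0, 0, 0]},
])

```text
clock: 10.33
eef_pos: [492.2, -75.0, 209.8]
tcp_rot: [3.141, -0.002, -1.404]
contact_force: [0.0, 1.1, -0.2]
opening: 0.655
```

Run:
```python
from h import *
S=snap("scene","scene6");T=snap("top","top6")
cv2.imwrite("pics/z6.png",np.hstack([cv2.resize(T[135:210,215:285],(420,450),interpolation=cv2.INTER_CUBIC),cv2.resize(S[180:240,255:305],(375,450),interpolation=cv2.INTER_CUBIC)]))
st=r.sense();print(st["clock"],st["eef_pos"],st["tcp_rot"],st["opening"])
```

```text
10.4333 [493.75198347 -71.63056167 209.76786677] [-3.14071905e+00 -1.07677021e-04 -1.40453875e+00] 0.6526824762345106
```

View pics/z6.png

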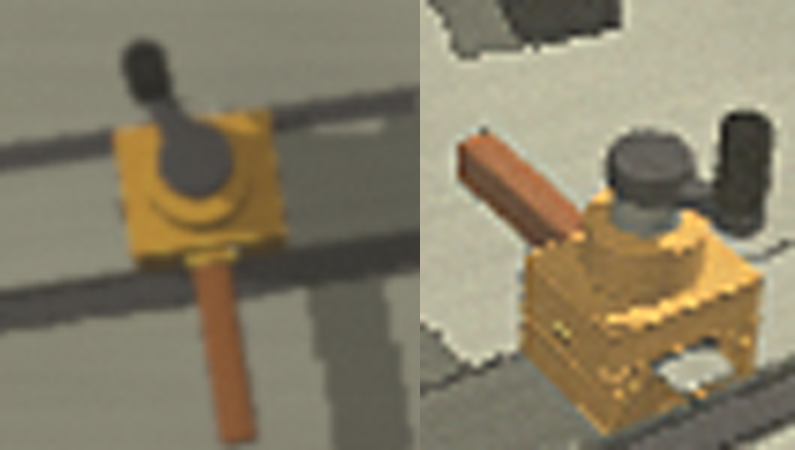

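The scraper is home: the ferrule sits against the block face, the handle is in line with the slot, and the blade shows at the exit. Now I'll refine the crank geometry, using the known handle grip to check the camera-to-robot bias.

Run:
```python
from h import *
u=np.array([np.cos(.144),np.sin(.144)]);n=np.array([-u[1],u[0]]);C=np.array([618.3,98])
T=cv2.imread("pics/top6.png");h=cv2.cvtColor(T,cv2.COLOR_BGR2HSV)
m=cv2.inRange(h,(3,130,60),(13,255,255));m[:,:240]=0;m[:,265:]=0;m[:176]=0;m[215:]=0
for v in range(182,206,4):
    x=np.where(m[v])[0];c=(x[0]+x[-1])/2;p=onz("top",[[c,v]],58)[0];print(v,x[0],x[-1],p.round(1),((p[:2]-C)@u).round(1),((p[:2]-C)@n).round(1))
g=cv2.cvtColor(T,cv2.COLOR_BGR2GRAY)
for v in range(140,154):print(v,g[v,230:250].tolist())
for v in range(154,172,2):print(v,g[v,236:260].tolist())
```

```text
182 248 252 [573.7  93.   58. ] -44.9 1.4
186 249 253 [562.5  90.2  58. ] -56.3 0.3
190 249 253 [551.4  90.2  58. ] -67.3 1.9
194 250 254 [540.3  87.5  58. ] -78.7 0.8
198 251 255 [529.2  84.8  58. ] -90.1 -0.3
202 252 255 [518.2  83.4  58. ] -101.2 -0.1
140 [133, 134, 133, 133, 134, 134, 132, 131, 129, 130, 131, 134, 133, 133, 133, 133, 132, 132, 133, 133]
141 [134, 133, 133, 133, 134, 134, 125, 112, 102, 106, 113, 124, 132, 134, 133, 132, 132, 132, 132, 133]
142 [135, 134, 135, 136, 135, 126, 103, 78, 65, 68, 74, 96, 121, 132, 133, 134, 134, 133, 133, 132]
143 [137, 135, 135, 136, 130, 106, 73, 55, 50, 49, 50, 67, 98, 126, 133, 134, 133, 133, 133, 133]
144 [135, 135, 136, 137, 129, 93, 60, 48, 49, 49, 50, 57, 87, 122, 134, 134, 133, 132, 133, 133]
145 [134, 134, 135, 137, 127, 87, 56, 50, 51, 51, 51, 51, 77, 120, 134, 132, 133, 133, 132, 132]
146 [133, 131, 133, 133, 127, 89, 59, 50, 50, 52, 49, 48, 71, 113, 129, 130, 132, 131, 130, 131]
147 [133, 131, 132, 133, 127, 100, 66, 50, 49, 50, 51, 47, 56, 95, 123, 131, 130, 130, 129, 130]
148 [132, 132, 132, 132, 132, 119, 79, 52, 49, 47
[... 853 characters left out ...]
8, 99, 99, 100, 98, 97]
160 [139, 139, 137, 138, 134, 103, 80, 75, 76, 75, 75, 75, 74, 74, 73, 72, 74, 80, 93, 100, 97, 98, 98, 101]
162 [137, 137, 139, 142, 135, 102, 78, 76, 76, 75, 75, 75, 75, 75, 74, 74, 73, 76, 93, 100, 98, 98, 99, 101]
164 [139, 139, 141, 143, 138, 113, 89, 78, 75, 76, 76, 76, 75, 75, 75, 72, 70, 82, 95, 98, 95, 96, 98, 98]
166 [142, 140, 140, 143, 141, 138, 123, 100, 82, 74, 71, 72, 72, 69, 66, 73, 88, 98, 101, 97, 89, 94, 98, 98]
168 [135, 140, 139, 135, 127, 136, 142, 143, 136, 128, 115, 103, 103, 113, 127, 130, 116, 106, 95, 84, 91, 99, 101, 100]
170 [131, 141, 142, 139, 133, 125, 121, 129, 138, 142, 143, 142, 143, 142, 139, 133, 116, 95, 85, 92, 99, 101, 101, 101]
```

>>> jog_arm([
  {"gripper": -0.3, "translation": [0.198, 0.24, 0], "dr": [0, 0, 0.032]},
  {"gripper": -0.3, "translation": [0.198, 0.24, 0], "dr": [0, 0, 0.032]},
  {"gripper": -0.3, "translation": [0.198, 0.24, 0], "dr": [0, 0, 0.032]},
  {"gripper": -0.3, "translation": [0.198, 0.24, 0], "dr": [0, 0, 0.032]},
  {"gripper": -0.3, "translation": [0.198, 0.24, 0], "dr": [0, 0, 0.032]},
  {"gripper": -0.3, "translation": [0.198, 0.24, 0], "dr": [0, 0, 0.032]},
  {"gripper": -0.3, "translation": [0.198, 0.24, 0], "dr": [0, 0, 0.032]},
  {"gripper": -0.3, "translation": [0.198, 0.24, 0], "dr": [0, 0, 0.032]},
  {"gripper": -0.3, "translation": [0, 0, 0], "dr": [0, 0, 0]},
  {"gripper": -0.3, "translation": [0, 0, 0], "dr": [0, 0, 0]},
  {"gripper": -0.3, "translation": [0, 0, 0], "dr": [0, 0, 0]},
])

```text
clock: 11.35
eef_pos: [651.7, 122.5, 208.7]
tcp_rot: [3.141, 0.0, -0.998]
contact_force: [-0.6, -0.3, 0.3]
opening: 0.653
```

>>> jog_arm([
  {"gripper": -0.3, "translation": [0.005, -0.02, -0.2], "dr": [0, 0, 0]},
  {"gripper": -0.3, "translation": [0, 0, -0.2], "dr": [0, 0, 0]},
  {"gripper": -0.3, "translation": [0, 0, -0.155], "dr": [0, 0, 0]},
  {"gripper": 0.1, "translation": [0, 0, 0], "dr": [0, 0, 0]},
  {"gripper": 0.4, "translation": [0, 0, 0], "dr": [0, 0, 0]},
  {"gripper": 0.6, "translation": [0, 0, 0], "dr": [0, 0, 0]},
  {"gripper": 1, "translation": [0, 0, 0], "dr": [0, 0, 0]},
  {"gripper": 1, "translation": [0, 0, 0], "dr": [0, 0, 0]},
  {"gripper": 1, "translation": [0, 0, 0], "dr": [0, 0, 0]},
  {"gripper": 1, "translation": [0, 0, 0], "dr": [0, 0, 0]},
  {"gripper": 1, "translation": [0, 0, 0], "dr": [0, 0, 0]},
], squeeze=30)

```text
clock: 12.27
eef_pos: [653.2, 119.5, 154.2]
tcp_rot: [-3.141, -0.0, -0.999]
contact_force: [-1.7, -0.6, 5.0]
opening: 0.218
```

Run:
```python
from h import *
S=snap("scene","scene7")
cv2.imwrite("pics/z7.png",cv2.resize(S[150:240,250:340],(540,540),interpolation=cv2.INTER_CUBIC))
st=r.sense();print(st["clock"],st["eef_pos"],st["tcp_rot"],st["opening"],st["contact_force"])
```

```text
12.3167 [653.20601546 119.52665618 154.12999434] [-3.14081444e+00 -4.42427348e-04 -9.99385719e-01] 0.21988319435478793 [-0.30923086 -1.82059453  4.40569167]
```

View pics/z7.png

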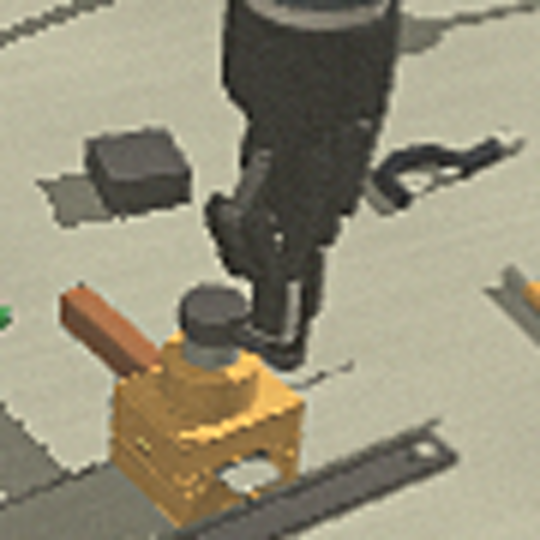

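The sleeve is gripped between the fingers, with nothing else touched. A script will print the row increments for the backward arc.

```bash
cat >> h.py <<'E'
def arc(a0,a1,k,R=40.):
    a=np.linspace(a0,a1,k+1);p=np.c_[np.cos(a),np.sin(a)]*R/100
    q=np.round(p,3);d=np.diff(q,axis=0);print("\n".join(f"{x:.3f}, {y:.3f}" for x,y in d))
E
python3 -c "
from h import *
arc(.54,1.86,12)"
```

```text
-0.025, 0.036
-0.028, 0.034
-0.032, 0.030
-0.035, 0.026
-0.038, 0.023
-0.040, 0.018
-0.042, 0.013
-0.043, 0.009
-0.044, 0.005
-0.044, -0.001
-0.043, -0.005
-0.043, -0.011
```

>>> jog_arm([
  {"gripper": 1, "translation": [0, 0, 0.015], "dr": [0, 0, 0]},
  {"gripper": 1, "translation": [-0.025, 0.036, 0], "dr": [0, 0, 0]},
  {"gripper": 1, "translation": [-0.028, 0.034, 0], "dr": [0, 0, 0]},
  {"gripper": 1, "translation": [-0.032, 0.03, 0], "dr": [0, 0, 0]},
  {"gripper": 1, "translation": [-0.035, 0.026, 0], "dr": [0, 0, 0]},
  {"gripper": 1, "translation": [-0.038, 0.023, 0], "dr": [0, 0, 0]},
  {"gripper": 1, "translation": [-0.04, 0.018, 0], "dr": [0, 0, 0]},
  {"gripper": 1, "translation": [0, 0, 0], "dr": [0, 0, 0]},
])

```text
clock: 12.98
eef_pos: [632.1, 137.1, 155.0]
tcp_rot: [3.141, 0.001, -0.999]
contact_force: [-0.6, 2.7, -1.2]
opening: 0.222
```

>>> jog_arm([
  {"gripper": 1, "translation": [-0.042, 0.013, 0], "dr": [0, 0, 0]},
  {"gripper": 1, "translation": [-0.043, 0.009, 0], "dr": [0, 0, 0]},
  {"gripper": 1, "translation": [-0.044, 0.005, 0], "dr": [0, 0, 0]},
  {"gripper": 1, "translation": [-0.044, -0.001, 0], "dr": [0, 0, 0]},
  {"gripper": 1, "translation": [-0.043, -0.005, 0], "dr": [0, 0, 0]},
  {"gripper": 1, "translation": [-0.043, -0.011, 0], "dr": [0, 0, 0]},
  {"gripper": 1, "translation": [0, 0, 0], "dr": [0, 0, 0]},
  {"gripper": 1, "translation": [0, 0, 0], "dr": [0, 0, 0]},
])

```text
clock: 13.65
eef_pos: [605.5, 137.3, 154.6]
tcp_rot: [3.139, 0.002, -1.0]
contact_force: [-2.1, 5.7, -1.0]
opening: 0.223
```

Run:
```python
from h import *
S=snap("scene","scene8");A=cv2.imread("pics/scene7.png")
f=lambda I:cv2.resize(I[170:240,260:310],(400,560),interpolation=cv2.INTER_CUBIC)
cv2.imwrite("pics/z8.png",np.hstack([f(A),f(S)]))
st=r.sense();print(st["clock"],st["eef_pos"],st["contact_force"],np.arctan2(*(st["eef_pos"][1::-1]-[98.8,618.5])))
```

```text
13.7 [605.52061963 137.3145841  154.51372659] [-2.39613114  3.89021499 -0.63185407] 1.8958424395125295
```

View pics/z8.png

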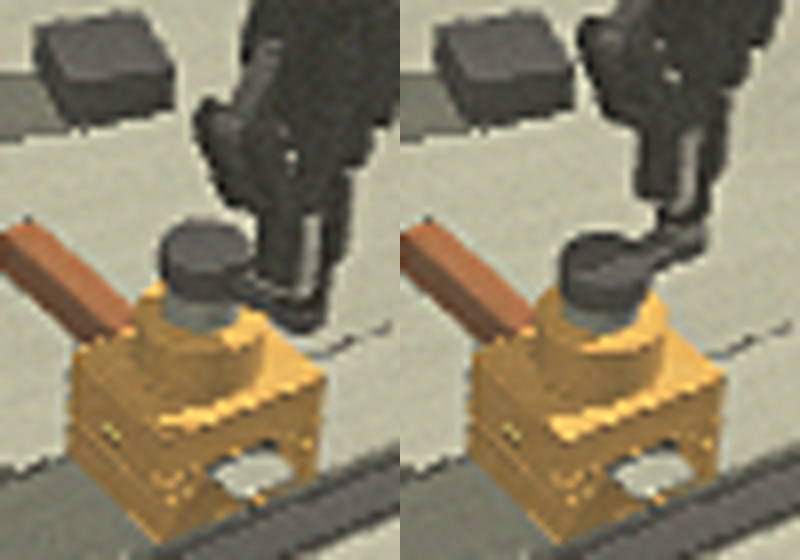

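The hub has dropped about 14 crop px between the two frames, which matches 6 mm, so the bolt is in its thread. Now the forward arc, clockwise.

```bash
python3 -c "
from h import *
arc(1.88,-4.55,36)"
```

```text
0.070, 0.016
0.071, 0.003
0.071, -0.010
0.068, -0.022
0.062, -0.034
0.056, -0.045
0.047, -0.053
0.037, -0.062
0.025, -0.066
0.013, -0.070
0.001, -0.072
-0.013, -0.070
-0.024, -0.067
-0.037, -0.062
-0.046, -0.054
-0.055, -0.045
-0.063, -0.034
-0.068, -0.023
-0.070, -0.010
-0.071, 0.002
-0.070, 0.015
-0.066, 0.027
-0.060, 0.038
-0.053, 0.049
-0.043, 0.057
-0.032, 0.063
-0.020, 0.069
-0.008, 0.071
0.005, 0.071
0.017, 0.069
0.030, 0.065
0.041, 0.059
0.050, 0.050
0.058, 0.041
0.065, 0.030
0.069, 0.018
```

>>> jog_arm([
  {"gripper": 1, "translation": [0.07, 0.016, 0], "dr": [0, 0, 0]},
  {"gripper": 1, "translation": [0.071, 0.003, 0], "dr": [0, 0, 0]},
  {"gripper": 1, "translation": [0.071, -0.01, 0], "dr": [0, 0, 0]},
  {"gripper": 1, "translation": [0.068, -0.022, 0], "dr": [0, 0, 0]},
  {"gripper": 1, "translation": [0.062, -0.034, 0], "dr": [0, 0, 0]},
  {"gripper": 1, "translation": [0.056, -0.045, 0], "dr": [0, 0, 0]},
  {"gripper": 1, "translation": [0.047, -0.053, 0], "dr": [0, 0, 0]},
  {"gripper": 1, "translation": [0.037, -0.062, 0], "dr": [0, 0, 0]},
  {"gripper": 1, "translation": [0, 0, 0], "dr": [0, 0, 0]},
])

```text
clock: 14.45
eef_pos: [655.5, 114.5, 154.7]
tcp_rot: [3.14, -0.001, -1.0]
contact_force: [-0.9, -2.8, -0.1]
opening: 0.222
```

>>> jog_arm([
  {"gripper": 1, "translation": [0.025, -0.066, 0], "dr": [0, 0, 0]},
  {"gripper": 1, "translation": [0.013, -0.07, 0], "dr": [0, 0, 0]},
  {"gripper": 1, "translation": [0.001, -0.072, 0], "dr": [0, 0, 0]},
  {"gripper": 1, "translation": [-0.013, -0.07, 0], "dr": [0, 0, 0]},
  {"gripper": 1, "translation": [-0.024, -0.067, 0], "dr": [0, 0, 0]},
  {"gripper": 1, "translation": [-0.037, -0.062, 0], "dr": [0, 0, 0]},
  {"gripper": 1, "translation": [-0.046, -0.054, 0], "dr": [0, 0, 0]},
  {"gripper": 1, "translation": [-0.055, -0.045, 0], "dr": [0, 0, 0]},
  {"gripper": 1, "translation": [0, 0, 0], "dr": [0, 0, 0]},
])

```text
clock: 15.2
eef_pos: [640.3, 65.8, 154.8]
tcp_rot: [3.141, 0.002, -1.0]
contact_force: [-5.5, 5.2, 0.3]
opening: 0.22
```

>>> jog_arm([
  {"gripper": 1, "translation": [-0.063, -0.034, 0], "dr": [0, 0, 0]},
  {"gripper": 1, "translation": [-0.068, -0.023, 0], "dr": [0, 0, 0]},
  {"gripper": 1, "translation": [-0.07, -0.01, 0], "dr": [0, 0, 0]},
  {"gripper": 1, "translation": [-0.071, 0.002, 0], "dr": [0, 0, 0]},
  {"gripper": 1, "translation": [-0.07, 0.015, 0], "dr": [0, 0, 0]},
  {"gripper": 1, "translation": [-0.066, 0.027, 0], "dr": [0, 0, 0]},
  {"gripper": 1, "translation": [-0.06, 0.038, 0], "dr": [0, 0, 0]},
  {"gripper": 1, "translation": [-0.053, 0.049, 0], "dr": [0, 0, 0]},
  {"gripper": 1, "translation": [0, 0, 0], "dr": [0, 0, 0]},
])

```text
clock: 15.95
eef_pos: [588.4, 73.0, 154.9]
tcp_rot: [3.141, 0.001, -0.999]
contact_force: [0.0, 1.7, -0.5]
opening: 0.219
```

>>> jog_arm([
  {"gripper": 1, "translation": [-0.043, 0.057, 0], "dr": [0, 0, 0]},
  {"gripper": 1, "translation": [-0.032, 0.063, 0], "dr": [0, 0, 0]},
  {"gripper": 1, "translation": [-0.02, 0.069, 0], "dr": [0, 0, 0]},
  {"gripper": 1, "translation": [-0.008, 0.071, 0], "dr": [0, 0, 0]},
  {"gripper": 1, "translation": [0.005, 0.071, 0], "dr": [0, 0, 0]},
  {"gripper": 1, "translation": [0.017, 0.069, 0], "dr": [0, 0, 0]},
  {"gripper": 1, "translation": [0.03, 0.065, 0], "dr": [0, 0, 0]},
  {"gripper": 1, "translation": [0.041, 0.059, 0], "dr": [0, 0, 0]},
  {"gripper": 1, "translation": [0, 0, 0], "dr": [0, 0, 0]},
])

```text
clock: 16.7
eef_pos: [589.3, 126.8, 154.9]
tcp_rot: [-3.141, 0.001, -0.999]
contact_force: [-4.7, 6.5, -0.1]
opening: 0.218
```

>>> jog_arm([
  {"gripper": 1, "translation": [0.05, 0.05, 0], "dr": [0, 0, 0]},
  {"gripper": 1, "translation": [0.058, 0.041, 0], "dr": [0, 0, 0]},
  {"gripper": 1, "translation": [0.065, 0.03, 0], "dr": [0, 0, 0]},
  {"gripper": 1, "translation": [0.069, 0.018, 0], "dr": [0, 0, 0]},
  {"gripper": 1, "translation": [0, 0, 0], "dr": [0, 0, 0]},
  {"gripper": 1, "translation": [0, 0, 0], "dr": [0, 0, 0]},
])

```text
clock: 17.2
eef_pos: [614.6, 139.2, 155.4]
tcp_rot: [-3.138, -0.001, -1.0]
contact_force: [0.6, 4.5, -0.0]
opening: 0.221
```

Run:
```python
from h import *
S=snap("scene","scene9");T=snap("top","top9");A=cv2.imread("pics/scene8.png")
f=lambda I:cv2.resize(I[170:240,260:310],(400,560),interpolation=cv2.INTER_CUBIC)
cv2.imwrite("pics/z9.png",np.hstack([f(A),f(S)]))
st=r.sense();print(st["clock"],st["eef_pos"],st["contact_force"],np.arctan2(*(st["eef_pos"][1::-1]-[98.8,618.5])),st["qpos"])
```

```text
17.3 [613.90045983 139.09745738 155.4228496 ] [ 1.14317579  4.78158571 -0.57014886] 1.6844442114148481 [2.20096471e-01 4.65124493e-01 1.70898829e+00 8.15081027e-04
 9.64952333e-01 1.21939911e+00]
```

View pics/z9.png

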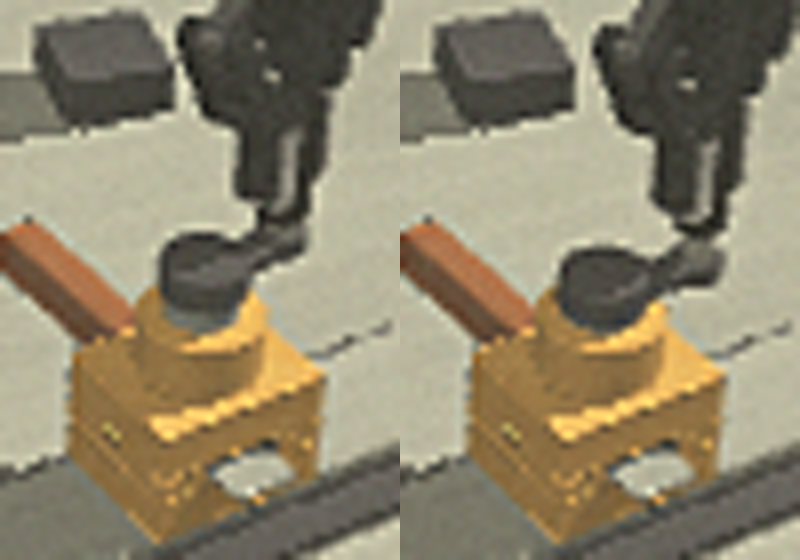

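The hub has sunk further, now almost onto the boss, and the crank points to about +y. As a check on the final angle, I'll compare the arm end's projection with the known earlier pose.

Run:
```python
from h import *
C=np.array([618.5,98.8])
def crop(P):return ((proj("scene",P)+.5-[260,170])*8).round(0)
def end(th,z,R=40):return crop([[C[0]+R*np.cos(th),C[1]+R*np.sin(th),z]])[0]
print("hub0",crop([[*C,124]]),"hub end",crop([[*C,112]]))
print("start end",end(.568,119))
for q in(-.2,-.1,0):print("drop q",q,end(1.794-q,113))
for q in(6.18,6.28,6.38,6.48):print("now q",q,end(1.794-q,107))
```

```text
hub0 [[203. 242.]] hub end [[201. 270.]]
start end [300. 292.]
drop q -0.2 [269. 220.]
drop q -0.1 [277. 225.]
drop q 0 [285. 230.]
now q 6.18 [276. 238.]
now q 6.28 [284. 243.]
now q 6.38 [291. 248.]
now q 6.48 [297. 254.]
```

The angle from the TCP and the one from the picture agree on about 6.3–6.45 rad, so roughly 6.39, a full turn. Last, a numeric check that the bystanders and scraper are undisturbed.

Run:
```python
from h import *
a=cv2.imread("pics/scene0.png");b=cv2.imread("pics/scene9.png");s6=cv2.imread("pics/scene6.png")
for n,(x0,y0,x1,y1) in dict(piston=(172,262,190,290),jar=(220,272,246,296),guide=(238,196,256,210),block=(262,170,285,188),micrometer=(308,170,340,188),crook=(332,188,370,215),scrA=(112,190,130,220),scrB=(192,184,216,220)).items():
    print(n,np.abs(a[y0:y1,x0:x1].astype(int)-b[y0:y1,x0:x1]).mean().round(1))
print("scraper since release",np.abs(s6[196:215,255:275].astype(int)-b[196:215,255:275]).mean().round(1))
st=r.sense();print(st["clock"],st["eef_pos"],st["opening"],st["contact_force"])
```

```text
piston 15.6
jar 2.7
guide 2.7
block 4.1
micrometer 4.7
crook 2.7
scrA 17.5
scrB 2.9
scraper since release 2.9
17.3 [613.90045983 139.09745738 155.4228496 ] 0.22169895336093157 [ 1.14317579  4.78158571 -0.57014886]
```

Run:
```python
from h import *
for t in("scene0","scene1","scene3","scene6","scene9"):
    I=cv2.imread(f"pics/{t}.png");h=cv2.cvtColor(I,cv2.COLOR_BGR2HSV);o=[]
    R=h[188:222,108:134];m=cv2.inRange(R,(3,110,40),(18,255,255));o+=[np.argwhere(m).mean(0).round(2).tolist(),int((m>0).sum())]
    g=cv2.cvtColor(I,cv2.COLOR_BGR2GRAY)[262:290,172:190];o+=[g.mean().round(1)]
    e=np.argwhere(g>185);o+=[e.mean(0).round(1).tolist() if len(e) else None,len(e)]
    print(t,o)
    if t in("scene0","scene9"):print(g[::4].tolist())
```

```text
scene0 [[18.03, 12.66], 103, np.float64(168.0), [16.4, 7.7], 43]
[[183, 184, 184, 188, 180, 180, 182, 179, 178, 180, 181, 180, 179, 176, 180, 178, 179, 178], [179, 183, 181, 185, 177, 135, 123, 128, 164, 173, 175, 179, 174, 174, 173, 179, 177, 177], [177, 177, 181, 179, 176, 250, 169, 112, 174, 242, 235, 168, 175, 179, 177, 175, 177, 172], [180, 180, 182, 188, 135, 123, 122, 116, 120, 128, 160, 177, 180, 177, 172, 176, 177, 177], [180, 176, 178, 183, 186, 139, 135, 128, 122, 131, 149, 173, 184, 181, 176, 179, 178, 175], [182, 183, 185, 183, 188, 153, 134, 136, 121, 129, 140, 163, 188, 186, 183, 181, 184, 186], [116, 123, 122, 119, 123, 121, 124, 129, 120, 124, 143, 164, 182, 182, 180, 183, 182, 181]]
scene1 [[18.28, 12.67], 106, np.float64(166.2), [14.3, 7.1], 31]
scene3 [[17.89, 12.71], 100, np.float64(169.0), [15.6, 7.7], 62]
scene6 [[17.62, 12.75], 97, np.float64(167.6), [14.5, 7.1], 41]
scene9 [[17.68, 12.73], 98, np.float64(154.1), [14.9, 7.2], 47]
[[118, 122, 121, 121, 120, 121, 116, 122, 117, 121, 117, 120, 116, 116, 117, 122, 118, 116], [123, 118, 120, 123, 121, 130, 128, 129, 146, 113, 113, 113, 112, 111, 103, 106, 103, 141], [118, 112, 107, 196, 186, 253, 168, 110, 173, 246, 235, 170, 173, 175, 176, 175, 178, 177], [178, 178, 181, 184, 134, 125, 121, 113, 115, 126, 159, 181, 179, 172, 173, 175, 176, 175], [180, 178, 179, 182, 184, 137, 130, 128, 124, 127, 152, 177, 181, 183, 179, 176, 175, 177], [183, 184, 184, 181, 190, 151, 133, 135, 127, 125, 142, 164, 185, 185, 188, 183, 182, 179], [121, 116, 125, 118, 119, 117, 118, 134, 121, 125, 141, 166, 181, 184, 184, 180, 179, 178]]
```

Those two differences are only the arm's shadow: the piston valve's pixels are identical and scraper A's centroid hasn't changed. I'm handing in.

```bash
python3 -c "
from rig import r
print(r.sign_off())"
```

```text
the job is handed in; nothing more can be done
None
```

I slid the farthest of the three scrapers blade first into the slot until its ferrule met the block, and let go. I then turned the crank back until the bolt dropped, and forward one full turn. I handed in at about 17.3 s, still gripping the crank handle.

- **Scraper:** Contact with the block showed as 5–10 N against the push. A picture after release shows the ferrule against the face and the blade visible at the exit. It had not moved by the last picture.
- **Bolt:** The hub sank by about 6 mm at the backward end. It sank again during the forward turn, down almost onto the boss.
- **Final angle:** The arm position gives about 6.39 rad. The less precise estimates from the picture range from 6.33 to 6.45. That is slightly past the 6.28 asked, and I left it there.
- **Forces:** The readings after each move stayed below about 15 N.
- **Other things on the bench:** The image comparison first flagged the piston valve and one of the other scrapers. Both turned out to be the arm's shadow, and everything I compared is where it was.

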